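Seed tins from the storage rack to the sowing rack in reverse order

ROBOT

A 6-joint arm with a two-finger parallel gripper is mounted at the origin on the work surface. World frame = base frame: x ahead of the robot, y to its left, z up, the work surface at z = 0. Lengths are in m, angles in rad, forces in N, time in s.
With the tool pointing down it reaches from about 0.375 to 0.825 m from the base axis. Payload 5.5 kg.
Tool frame: the origin (TCP) lies between the finger pads; the fingertips stand 11 mm ahead of it and the grasp point (between the pads) lies 8 mm behind it (bot.tips_ahead is the distance from the TCP to the fingertips, in m); z points along the fingers, y is the direction in which the jaws open and shut (so a half turn about z gives the same grasp; the last joint's range is limited). The gripper opens to 85 mm and grips with 20 to 120 N. Pads are 22 mm wide; open, the fingers measure 114 mm over their backs; the gripper's body (76 mm by 85 mm) begins 54 mm behind the grasp point. The pads swing forward as they close: fully open they stand 13 mm farther back than shut.
Start: joints at [1.342, 0.314, -0.047, 1.21, 0, 1.571], TCP at [0.136, 0.584, 0.242] pointing down, gripper open.
Joint ranges: [-2.67, 2.67], [-0.69, 1.73], [-1.03, 1.25], [-2.08, 2.16], [-1.42, 1.45], [-3.14, 3.14]. Speed limits (rad/s): [2.39, 2.39, 3.01, 3.14, 3.14, 3.14].

INTERFACE

Orientations are given as a rotation vector (axis times angle).
In Python, from bench import bot, get_image, calibration gives the robot as it stands.
- The arm moves only by the shell command python3 -m handwheel 'ROWS' [FORCE]. ROWS is JSON, a list of rows, each a list of 3 entries, a list of its own where there are three numbers: the shift along the world's x, y, z in m, then the turn, a rotation vector about the world's x, y, z in rad, then the gripper's target within -1 to 1 (shut at 1, half-way at 0, fully open at -1). In form: [[[dx, dy, dz], [rx, ry, rz], fingers], ...]. A call has 1 to 5 rows; each row shifts and turns the commanded pose from where the row before left it; what a row does not reach is not made up. A row lasts 1/10 s, in which the tool goes at most 50 mm and 8.59 degrees, less where a joint would pass 70% of its speed; a pose out of reach is approached as far as the arm can. A call with a gripper value outside its range is refused whole. The fingers move at their own pace and stop on an object; FORCE is the grip in N (left out, the last holds). Time passes only in rows, so rows that do not move let the fingers close. It gives the time, the measured TCP pose, the force and the opening at its end, in the units of the state.
- bot.get_state(): the state, without advancing time (a new reading comes with each control period).
- get_image(name): name is "side" or "top" or "wrist"; returns (picture, depth): 400x640x3 uint8, blue, green, red; 400x640 float32, m along the optical axis (not along the pixel's ray), 0 where there is no reading.
- calibration(name): a dict with "fx", "fy", "cx", "cy" (pixels), "world_to_cam" (4x4, takes a point from world to camera coordinates). Camera axes: x right, y down, z forward; pixel columns grow to the right and rows downward; lengths in m; the calibration is good to about 2 mm. The wrist camera is an equidistant fisheye: a pixel r from the principal point sees the ray r / f radians off the axis. A picture is of the moment at which its call begins: read the wrist's pose just before it. calibration takes no time and is no camera call; for the wrist camera it gives the pose at the moment of the call.
- bot.hand_in(): hands the job in, once; it reports no verdict.
The state is a dict: "t": time; "joint_pos": joint angles; "joint_velocities": joint speeds; "tau": joint torques, N m; "ee_pos": TCP position; "ee_rot": TCP orientation; "contact_force": force on the tool from outside, world axes, zero at the start; "ft_torque": the same for the moment, N m; "width": finger opening in m.
Only numpy, scipy, OpenCV 4.12 (cv2) and the standard library are available. Lean on these libraries where they do the work, as an engineer would, in place of code of your own. Each camera call takes 0.05 s, during which the arm holds its last target.

TASK

Move the four seed tins one after another from the grey rack to the wells of the dark cedar rack in reverse order: the tin nearest the grey rack's red end block goes into the cedar well farthest from the cedar rack's red end block, and so on along the row. The marker sticks of the lids' colours stay behind and show where each tin began. Keep the tins upright, set each down flat inside its well rather than dropping it, and let go.

Things in the scene. Friction and masses are not known exactly. Their poses are not given: they have to be found in the camera images.
- tin_blue: Closed round seed tin: bare aluminium with a blue lid. Body 40 mm diameter, lid 41 mm diameter and 16 mm high, 62 mm tall over all, about 100 g. Origin at the centre of its underside, z up along the tin. Loose; starts upright in one of the four wells of the grey rack.
- tin_yellow: Closed round seed tin: bare aluminium with a yellow lid. Body 40 mm diameter, lid 41 mm diameter and 16 mm high, 62 mm tall over all, about 100 g. Origin at the centre of its underside, z up along the tin. Loose; starts upright in one of the four wells of the grey rack.
- tin_white: Closed round seed tin: bare aluminium with a white lid. Body 40 mm diameter, lid 41 mm diameter and 16 mm high, 62 mm tall over all, about 100 g. Origin at the centre of its underside, z up along the tin. Loose; starts upright in one of the four wells of the grey rack.
- tin_black: Closed round seed tin: bare aluminium with a black lid. Body 40 mm diameter, lid 41 mm diameter and 16 mm high, 62 mm tall over all, about 100 g. Origin at the centre of its underside, z up along the tin. Loose; starts upright in one of the four wells of the grey rack.
- marker_blue: Bamboo marker stick with a blue head (22 x 20 mm, 4 mm thick), lying fixed on the grey rack's ledge beside the well in which the blue-lidded tin starts, and staying there. Origin at the centre of its underside, on the ledge 12 mm above the table; the well's centre lies 55 mm from it along the grey rack's -x.
- marker_yellow: Bamboo marker stick with a yellow head (22 x 20 mm, 4 mm thick), lying fixed on the grey rack's ledge beside the well in which the yellow-lidded tin starts, and staying there. Origin at the centre of its underside, on the ledge 12 mm above the table; the well's centre lies 55 mm from it along the grey rack's -x.
- marker_white: Bamboo marker stick with a white head (22 x 20 mm, 4 mm thick), lying fixed on the grey rack's ledge beside the well in which the white-lidded tin starts, and staying there. Origin at the centre of its underside, on the ledge 12 mm above the table; the well's centre lies 55 mm from it along the grey rack's -x.
- marker_black: Bamboo marker stick with a black head (22 x 20 mm, 4 mm thick), lying fixed on the grey rack's ledge beside the well in which the black-lidded tin starts, and staying there. Origin at the centre of its underside, on the ledge 12 mm above the table; the well's centre lies 55 mm from it along the grey rack's -x.
- old_rack: Grey plastic rack, fixed, 264 x 70 mm plus the end block and a ledge (40 mm wide, 12 mm high) on its +x side for the marker sticks. The tins start here. Origin at table level under the middle of the row; z up. Wells along its y: centres x = 0, y = 99, 33, -33, -99 mm, 58 mm square, floor 12 mm above the table, rims 6 mm higher. Red end block (70 x 30 mm, 30 mm high) at y = 147 mm.
- new_rack: Dark brown cedar-wood rack, no ledge, fixed, empty at the start, 264 x 70 mm plus the end block. Origin at table level under the middle of the row; z up. Wells along its y: centres x = 0, y = 99, 33, -33, -99 mm, 58 mm square, floor 12 mm above the table, rims 6 mm higher. Red end block (70 x 30 mm, 30 mm high) at y = 147 mm.
There are look-alikes about, which are no part of the job. What is shaped like the tin_white but pink, purple or turquoise is not meant.

How it is judged:
At the end, for the whole second after the job is handed in: Each tin stands released and at rest in its own cedar-rack well, in the reverse of the marker sticks' order (counted from the red blocks): within 12 mm of the well's centre along and across the row, underside within 4 mm of the well's floor, tilt under 0.1 rad (((y of marker_blue in the frame of old_rack between 0.079 and 0.119 m and y of tin_blue in the frame of new_rack between -0.111 and -0.087 m) or (y of marker_blue in the frame of old_rack between 0.013 and 0.053 m and y of tin_blue in the frame of new_rack between -0.045 and -0.021 m) or (y of marker_blue in the frame of old_rack between -0.053 and -0.013 m and y of tin_blue in the frame of new_rack between 0.021 and 0.045 m) or (y of marker_blue in the frame of old_rack between -0.119 and -0.079 m and y of tin_blue in the frame of new_rack between 0.087 and 0.111 m)) and x of tin_blue in the frame of new_rack between -0.012 and 0.012 m and z of tin_blue in the frame of new_rack between 0.008 and 0.016 m and angle between each of tin_blue, tin_yellow, tin_white, tin_black's own z axis and vertical below 0.1 rad and linear speed of each of tin_blue, tin_yellow, tin_white, tin_black below 0.02 m/s and contact force between each of tin_blue, tin_yellow, tin_white, tin_black and the fingers below 0.1 N and ((y of marker_yellow in the frame of old_rack between 0.079 and 0.119 m and y of tin_yellow in the frame of new_rack between -0.111 and -0.087 m) or (y of marker_yellow in the frame of old_rack between 0.013 and 0.053 m and y of tin_yellow in the frame of new_rack between -0.045 and -0.021 m) or (y of marker_yellow in the frame of old_rack between -0.053 and -0.013 m and y of tin_yellow in the frame of new_rack between 0.021 and 0.045 m) or (y of marker_yellow in the frame of old_rack between -0.119 and -0.079 m and y of tin_yellow in the frame of new_rack between 0.087 and 0.111 m)) and x of tin_yellow in the frame of new_rack between -0.012 and 0.012 m and z of tin_yellow in the frame of new_rack between 0.008 and 0.016 m and ((y of marker_white in the frame of old_rack between 0.079 and 0.119 m and y of tin_white in the frame of new_rack between -0.111 and -0.087 m) or (y of marker_white in the frame of old_rack between 0.013 and 0.053 m and y of tin_white in the frame of new_rack between -0.045 and -0.021 m) or (y of marker_white in the frame of old_rack between -0.053 and -0.013 m and y of tin_white in the frame of new_rack between 0.021 and 0.045 m) or (y of marker_white in the frame of old_rack between -0.119 and -0.079 m and y of tin_white in the frame of new_rack between 0.087 and 0.111 m)) and x of tin_white in the frame of new_rack between -0.012 and 0.012 m and z of tin_white in the frame of new_rack between 0.008 and 0.016 m and ((y of marker_black in the frame of old_rack between 0.079 and 0.119 m and y of tin_black in the frame of new_rack between -0.111 and -0.087 m) or (y of marker_black in the frame of old_rack between 0.013 and 0.053 m and y of tin_black in the frame of new_rack between -0.045 and -0.021 m) or (y of marker_black in the frame of old_rack between -0.053 and -0.013 m and y of tin_black in the frame of new_rack between 0.021 and 0.045 m) or (y of marker_black in the frame of old_rack between -0.119 and -0.079 m and y of tin_black in the frame of new_rack between 0.087 and 0.111 m)) and x of tin_black in the frame of new_rack between -0.012 and 0.012 m and z of tin_black in the frame of new_rack between 0.008 and 0.016 m); the robot touches nothing.
It fails at once if a tin is tipped over (tilted more than 0.7 rad) (angle between any of tin_blue, tin_yellow, tin_white, tin_black's own z axis and vertical above 0.7 rad).
It fails at once if a tin is dropped or thrown: faster than 0.55 m/s (a fall of about 15 mm) while the fingers do not touch it ((linear speed of tin_blue above 0.55 m/s and contact force between tin_blue and the fingers below 0.1 N) or (linear speed of tin_yellow above 0.55 m/s and contact force between tin_yellow and the fingers below 0.1 N) or (linear speed of tin_white above 0.55 m/s and contact force between tin_white and the fingers below 0.1 N) or (linear speed of tin_black above 0.55 m/s and contact force between tin_black and the fingers below 0.1 N)).
It also fails if it takes over 106 s, if anything falls off the work surface, if the arm or the gripper's body presses on something with over 40 N, if the wrist force passes 120 N, or if a joint passes its speed limit or range.

## Working session

There is one attempt and no reset: what is moved stays moved. The work goes in short steps, Python scripts to look and compute and a shell command to move; the robot and the scene stay as the last step left them, time stands still between calls to the robot, and variables do not carry over. Pictures are saved under pics/ and viewed, and the job is handed in when it is done.

```bash
ls; mkdir -p pics; python3 - <<'E'
from bench import bot,get_image,calibration
import cv2,numpy as np
print(bot.get_state())
for n in("side","top"):
    im,d=get_image(n); cv2.imwrite(f"pics/{n}0.png",im); c=calibration(n); print(n,c,d.min(),d.max())
    np.savez(f"pics/{n}0.npz",im=im,d=d)
E
```

```text
pics
{'t': 0.0, 'joint_pos': array([ 1.34203381e+00,  3.14211957e-01, -4.81192573e-02,  1.21021558e+00,
        5.47414981e-06,  1.57078441e+00]), 'joint_velocities': array([ 0.00124461, -0.00084976,  0.00068043, -0.00016336,  0.00114125,
       -0.00155112]), 'tau': array([ 2.67703035e-03, -5.39590645e+01,  3.39748049e+01,  1.91646820e-02,
        2.61445884e-04,  3.40843279e-06]), 'ee_pos': array([0.13592824, 0.58379556, 0.24142539]), 'ee_rot': array([-3.58514142e-01, -3.12086127e+00,  2.73049141e-03]), 'contact_force': array([-0.42206219, -0.38175132,  0.22989469]), 'ft_torque': array([-0.00166805,  0.01850892, -0.00744861]), 'width': 0.08536012147946116}
side {'fx': 460.48258118188915, 'fy': 460.48258118188915, 'cx': 315.9429720915108, 'cy': 205.83538839039596, 'world_to_cam': array([[ 0.99547537, -0.09358713,  0.01643879, -0.50243142],
       [-0.05992874, -0.75263172, -0.65570881,  0.07284378],
       [ 0.07373826,  0.65175681, -0.7548349 ,  0.9108049 ],
       [ 0.        ,  0.        ,  0.        ,  1.        ]])} 0.0 3.1338708
top {'fx': 499.8503441270625, 'fy': 499.8503441270625, 'cx': 318.29510244262207, 'cy': 203.06396082869992, 'world_to_cam': array([[ 0.01181064, -0.99986904,  0.01106429, -0.00612892],
       [-0.9911761 , -0.01316748, -0.13189603,  0.48305156],
       [ 0.13202445, -0.00940888, -0.9912018 ,  1.17954475],
       [ 0.        ,  0.        ,  0.        ,  1.        ]])} 0.0 2.1510818
```

View pics/side0.png

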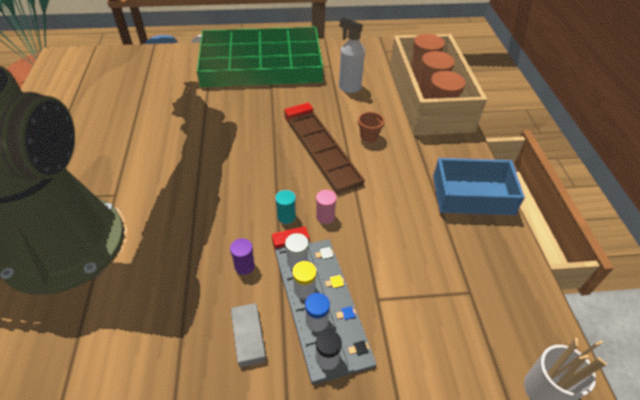

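View pics/top0.png

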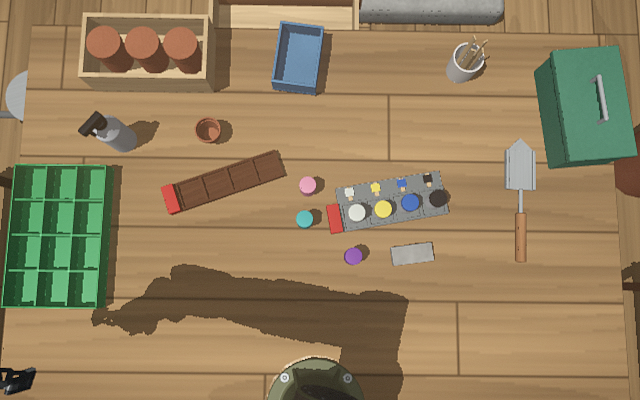

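The side view shows the grey rack's red block at about (290,237), followed by white, yellow, blue and black tins. The top view shows the same order from (335,218), and the cedar rack's red block at (171,198). So white goes in the cedar well at y=-99, yellow at -33, blue at +33 and black at +99. Next I measure.

```bash
cat > h.py <<'E'
import numpy as np,cv2
from bench import bot,get_image,calibration
def ray(c,u,v,fish=False):
    W=np.array(c["world_to_cam"]);R=W[:3,:3];o=-R.T@W[:3,3]
    x=(np.asarray(u,float)-c["cx"])/c["fx"];y=(np.asarray(v,float)-c["cy"])/c["fy"]
    if fish:
        r=np.hypot(x,y);s=np.where(r>1e-9,np.sin(r)/np.maximum(r,1e-9),1);d=np.stack([x*s,y*s,np.cos(r)],-1)
    else: d=np.stack([x,y,np.ones_like(x)],-1)
    return o,d@R
def onplane(c,u,v,z,fish=False):
    o,d=ray(c,u,v,fish);return o+d*((z-o[2])/d[...,2])[...,None]
def deproj(c,u,v,dep):
    o,d=ray(c,u,v);return o+d*np.asarray(dep)[...,None]
def tri(c1,p1,c2,p2,f1=False,f2=False):
    o1,d1=ray(c1,*p1,f1);o2,d2=ray(c2,*p2,f2)
    A=np.stack([d1,-d2],1);s=np.linalg.lstsq(A,o2-o1,rcond=None)[0]
    a=o1+s[0]*d1;b=o2+s[1]*d2;return (a+b)/2,np.linalg.norm(a-b)
def hsvmask(im,lo,hi): return cv2.inRange(cv2.cvtColor(im,cv2.COLOR_BGR2HSV),np.array(lo),np.array(hi))
E
python3 - <<'E'
from h import *
np.set_printoptions(precision=4,suppress=True)
S={}
for n in("side","top"):
    z=np.load(f"pics/{n}0.npz");im,d=z["im"],z["d"];c=calibration(n)
    hsv=cv2.cvtColor(im,cv2.COLOR_BGR2HSV)
    pts={"side":dict(white=(296,242),yellow=(304,271),blue=(317,304),black=(328,343),red1=(290,237),red2=(298,110),brown=(322,148),pink=(326,200),turq=(286,200)),
         "top":dict(white=(357,212),yellow=(383,208),blue=(410,202),black=(438,198),red1=(335,218),red2=(171,198),brown=(220,183),pink=(308,185),turq=(305,219))}[n]
    print(n,{k:tuple(hsv[v,u]) for k,(u,v) in pts.items()})
    vv,uu=np.mgrid[:400,:640];P=deproj(c,uu,vv,d);P[d==0]=np.nan
    np.save(f"pics/{n}P.npy",P)
    for k,(u,v) in pts.items(): print(k,P[v,u])
E
```

```text
side {'white': (np.uint8(39), np.uint8(7), np.uint8(240)), 'yellow': (np.uint8(29), np.uint8(183), np.uint8(246)), 'blue': (np.uint8(108), np.uint8(181), np.uint8(220)), 'black': (np.uint8(105), np.uint8(14), np.uint8(73)), 'red1': (np.uint8(45), np.uint8(8), np.uint8(241)), 'red2': (np.uint8(1), np.uint8(206), np.uint8(223)), 'brown': (np.uint8(9), np.uint8(137), np.uint8(108)), 'pink': (np.uint8(168), np.uint8(84), np.uint8(242)), 'turq': (np.uint8(89), np.uint8(191), np.uint8(202))}
white [ 0.4589 -0.0911  0.0744]
yellow [ 0.4685 -0.1534  0.0739]
blue [ 0.4847 -0.218   0.0735]
black [ 0.4952 -0.286   0.0738]
red1 [ 0.4487 -0.0785  0.0738]
red2 [0.4921 0.3509 0.0295]
brown [0.5392 0.2184 0.0179]
pink [0.5252 0.0157 0.0627]
turq [0.4463 0.0233 0.0612]
top {'white': (np.uint8(36), np.uint8(12), np.uint8(220)), 'yellow': (np.uint8(26), np.uint8(127), np.uint8(235)), 'blue': (np.uint8(110), np.uint8(143), np.uint8(186)), 'black': (np.uint8(17), np.uint8(50), np.uint8(72)), 'red1': (np.uint8(2), np.uint8(163), np.uint8(205)), 'red2': (np.uint8(2), np.uint8(164), np.uint8(208)), 'brown': (np.uint8(12), np.uint8(124), np.uint8(117)), 'pink': (np.uint8(171), np.uint8(69), np.uint8(228)), 'turq': (np.uint8(88), np.uint8(115), np.uint8(189))}
white [ 0.4583 -0.0908  0.0685]
yellow [ 0.4675 -0.1507  0.0773]
blue [ 0.4829 -0.2147  0.0736]
black [ 0.4931 -0.2804  0.075 ]
red1 [ 0.4477 -0.041   0.0278]
red2 [0.4912 0.3574 0.0287]
brown [0.5324 0.2432 0.0128]
pink [0.5222 0.0252 0.061 ]
turq [0.4411 0.0311 0.06  ]
```

```bash
python3 - <<'E'
import cv2
a=cv2.imread('pics/top0.png')[130:260,140:460];cv2.imwrite('pics/topz.png',cv2.resize(a,None,fx=2.5,fy=2.5,interpolation=cv2.INTER_CUBIC))
a=cv2.imread('pics/side0.png')[90:390,220:390];cv2.imwrite('pics/sidez.png',cv2.resize(a,None,fx=2,fy=2,interpolation=cv2.INTER_CUBIC))
E
```

```text
(no output)
```

View pics/topz.png

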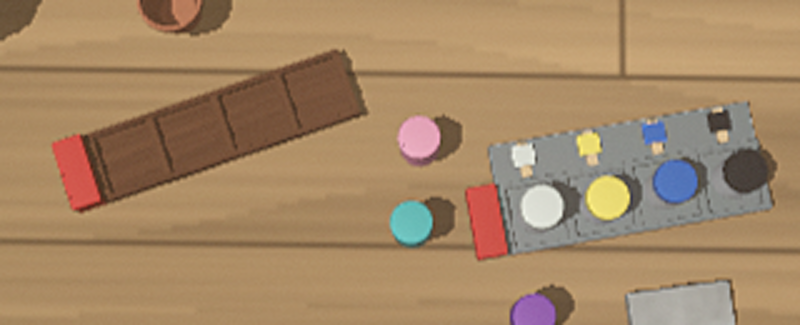

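View pics/sidez.png

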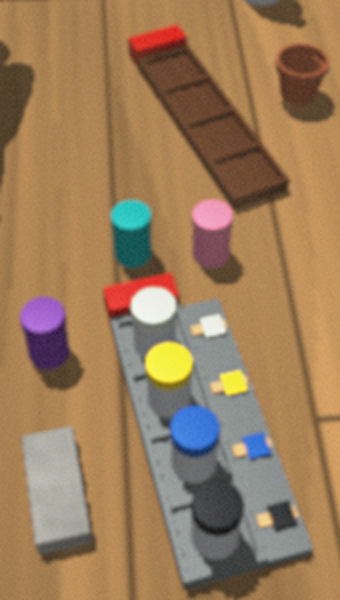

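The zooms confirm marker order white, yellow, blue, black from the red block, matching the tins. Next are exact centres and rack poses.

```bash
python3 - <<'E'
from h import *
np.set_printoptions(precision=4,suppress=True)
col=dict(white=((0,0,175),(179,40,255)),yellow=((20,90,150),(35,255,255)),blue=((100,100,100),(120,255,255)),black=((0,0,0),(179,75,95)),
 pink=((160,40,150),(179,130,255)),turq=((80,80,100),(97,255,255)),purple=((125,80,60),(150,255,255)))
near={"side":dict(white=(296,242),yellow=(304,271),blue=(317,304),black=(328,343),pink=(326,200),turq=(286,200),purple=(242,248)),
 "top":dict(white=(357,212),yellow=(383,208),blue=(410,202),black=(438,198),pink=(308,185),turq=(305,219),purple=(353,256))}
px={}
for n in("side","top"):
    im=np.load(f"pics/{n}0.npz")["im"];P=np.load(f"pics/{n}P.npy");c=calibration(n)
    for k,(lo,hi) in col.items():
        m=hsvmask(im,lo,hi); u,v=near[n][k]
        roi=np.zeros_like(m);cv2.circle(roi,(u,v),18,255,-1);m&=roi
        top=0.074 if k in("white","yellow","blue","black") else 0.062
        if n=="side": m&=np.where(np.nan_to_num(P[...,2])>top-0.005,255,0).astype(np.uint8)
        cs,_=cv2.findContours(m,cv2.RETR_EXTERNAL,cv2.CHAIN_APPROX_NONE);q=max(cs,key=cv2.contourArea)
        W=onplane(c,q[:,0,0],q[:,0,1],top)
        (cx,cy),r=cv2.minEnclosingCircle((W[:,:2]*1000).astype(np.float32))
        mo=cv2.moments(q);p=(mo["m10"]/mo["m00"],mo["m01"]/mo["m00"])
        wc=onplane(c,p[0],p[1],top)
        px[n,k]=p
        print(n,k,"px",np.array(p),"circle",cx,cy,r,"moment",wc[:2]*1000)
for k in col: print(k,*tri(calibration("side"),px["side",k],calibration("top"),px["top",k]))
# racks
for n in("side","top"):
    im=np.load(f"pics/{n}0.npz")["im"];P=np.load(f"pics/{n}P.npy");c=calibration(n)
    hs=cv2.cvtColor(im,cv2.COLOR_BGR2HSV)
    red=((hs[...,0]<8)|(hs[...,0]>174))&(hs[...,1]>120)&(hs[...,2]>150)&(np.abs(P[...,2]-0.03)<(0.004 if n=="side" else .012))
    cs,_=cv2.findContours(red.astype(np.uint8),cv2.RETR_EXTERNAL,cv2.CHAIN_APPROX_NONE)
    for q in cs:
        if cv2.contourArea(q)<30: continue
        W=onplane(c,q[:,0,0],q[:,0,1],0.03)*1000
        print(n,"red",cv2.minAreaRect(W[:,:2].astype(np.float32)),np.nanmean(P[q[:,0,1],q[:,0,0],2]))
    br=((hs[...,2]<150)&(hs[...,0]<20)&(hs[...,1]>80)&(P[...,0]>.45)&(P[...,0]<.63)&(P[...,1]>.08)&(P[...,1]<.37)&(P[...,2]>.006)).astype(np.uint8)
    br=cv2.morphologyEx(br,cv2.MORPH_OPEN,np.ones((3,3),np.uint8))
    cs,_=cv2.findContours(br,cv2.RETR_EXTERNAL,cv2.CHAIN_APPROX_NONE);q=max(cs,key=cv2.contourArea)
    W=onplane(c,q[:,0,0],q[:,0,1],0.018)*1000
    print(n,"cedar",cv2.minAreaRect(W[:,:2].astype(np.float32)))
E
```

```text
side white px [296.2715 242.5459] circle 459.1026916503906 -91.51515197753906 19.993898391723633 moment [459.272  -92.0469]
side yellow px [303.7564 271.0102] circle 468.43341064453125 -153.30967712402344 21.138334274291992 moment [ 468.0815 -153.4198]
side blue px [316.6205 303.8126] circle 484.59271240234375 -217.18373107910156 21.255352020263672 moment [ 484.1165 -217.8761]
side black px [328.0362 341.8168] circle 495.137939453125 -283.99102783203125 21.04401969909668 moment [ 495.4035 -284.2275]
side pink px [325.7129 197.3408] circle 526.2083129882812 23.485559463500977 20.901281356811523 moment [525.46    23.4306]
side turq px [284.9085 197.5193] circle 444.24700927734375 29.555849075317383 21.066469192504883 moment [444.4423  29.358 ]
side purple px [240.8082 247.7406] circle 358.2362365722656 -86.85736846923828 20.9996280670166 moment [358.8481 -86.6443]
top white px [356.2811 212.1365] circle 457.34967041015625 -88.4300537109375 20.297489166259766 moment [457.3045 -88.6374]
top yellow px [382.5816 208.7577] circle 466.5829162597656 -150.02731323242188 20.850156784057617 mome
[... 1053 characters left out ...]
), (69.64037322998047, 31.12420082092285), 10.614726066589355) 0.029950258630386657
side red ((492.5247497558594, 356.35833740234375), (69.27706909179688, 30.411989212036133), 19.961511611938477) 0.029678521228083784
side cedar ((538.1419677734375, 225.46530151367188), (76.21189880371094, 293.9964294433594), 20.000577926635742)
top red ((446.8382568359375, -39.019439697265625), (68.73686218261719, 29.564315795898438), 10.617137908935547) 0.02972514887518395
top red ((489.7102355957031, 359.6982116699219), (68.49801635742188, 28.682222366333008), 20.8092098236084) 0.030141006952090186
top cedar ((538.42822265625, 222.82366943359375), (72.61560821533203, 267.7193298339844), 20.229928970336914)
```

```bash
python3 -m handwheel '[[[0.033,-0.033,0],[0,0,-0.09],-1],[[0.033,-0.033,0],[0,0,-0.09],-1],[[0.033,-0.033,0],[0,0,-0.09],-1],[[0.033,-0.033,0],[0,0,-0.09],-1],[[0.033,-0.033,0],[0,0,-0.09],-1]]' 40
python3 -m handwheel '[[[0.033,-0.033,0],[0,0,-0.09],-1],[[0.033,-0.033,0],[0,0,-0.09],-1],[[0.033,-0.033,0],[0,0,-0.09],-1],[[0.033,-0.033,0],[0,0,-0.09],-1],[[0.033,-0.033,0],[0,0,-0.09],-1]]'
python3 -m handwheel '[[[0.034,-0.034,0],[0,0,-0.088],-1],[[0,0,0],[0,0,0],-1],[[0,0,0],[0,0,0],-1]]'
python3 - <<'E'
from h import *
c=calibration("wrist");im,d=get_image("wrist");print(bot.get_state()["t"],c["fx"],c["cx"],c["cy"],c["world_to_cam"]);cv2.imwrite("pics/w1.png",im);np.savez("pics/w1.npz",im=im,d=d,W=c["world_to_cam"])
E
```

```text
t: 0.6
ee_pos: [0.3019, 0.4177, 0.242]
ee_rot: [-1.051, -2.961, 0.001]
contact_force: [0.3, 0.4, 0.6]
width: 0.0849
t: 1.1
ee_pos: [0.467, 0.2527, 0.2421]
ee_rot: [-1.685, -2.651, 0.0]
contact_force: [-0.5, 0.7, -0.1]
width: 0.0849
t: 1.4
ee_pos: [0.5003, 0.2193, 0.2417]
ee_rot: [-1.798, -2.575, 0.001]
contact_force: [-1.1, -0.2, -0.1]
width: 0.0853
1.45 309.70691628693146 314.99194753291863 201.05504970470926 [[ 9.38886159e-01  3.44227547e-01 -4.19207461e-04 -5.43991323e-01]
 [ 3.30478382e-01 -9.01043004e-01  2.80901307e-01 -4.58580936e-03]
 [ 9.63162439e-02 -2.63872888e-01 -9.59736568e-01  3.88460551e-01]
 [ 0.00000000e+00  0.00000000e+00  0.00000000e+00  1.00000000e+00]]
```

View pics/w1.png

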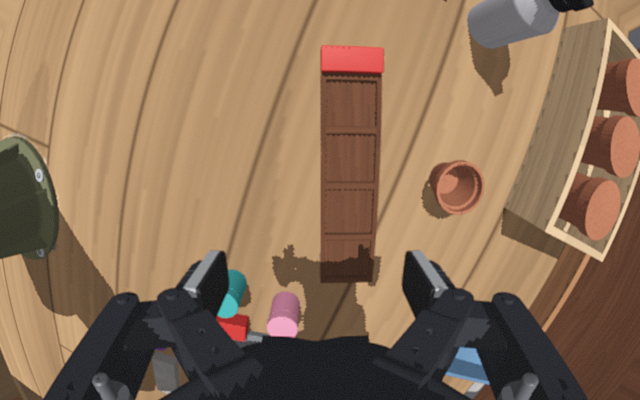

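The wrist view shows the cedar rack square on: red block at (321–384, 47–73), and the row running down to (320–372, 283). I compute its pose from this.

```bash
python3 - <<'E'
from h import *
z=np.load("pics/w1.npz");c=calibration("wrist");c["world_to_cam"]=z["W"];im=z["im"]
hs=cv2.cvtColor(im,cv2.COLOR_BGR2HSV)
red=(((hs[...,0]<6)|(hs[...,0]>174))&(hs[...,1]>150)&(hs[...,2]>205)).astype(np.uint8);red[200:]=0
cs,_=cv2.findContours(red,cv2.RETR_EXTERNAL,cv2.CHAIN_APPROX_NONE);q=max(cs,key=cv2.contourArea)
print(cv2.boundingRect(q))
W=onplane(c,q[:,0,0],q[:,0,1],0.03,True)*1000;print(cv2.minAreaRect(W[:,:2].astype(np.float32)))
for z_ in(.012,.018):
  br=((hs[...,2]<135)&(hs[...,1]>80)).astype(np.uint8)
  k=[(322,76),(380,76),(320,282),(372,283)]
  print(z_,[np.round(onplane(c,u,v,z_,True)[:2]*1000,1) for u,v in k])
D=[(352,133),(352,189),(352,236)]
print([np.round(onplane(c,u,v,.018,True)[:2]*1000,1) for u,v in D])
vs=z["d"];print(vs[60,350],vs[160,350])
a=im[30:300,290:410];cv2.imwrite("pics/w1z.png",cv2.resize(a,None,fx=2.2,fy=2.2,interpolation=cv2.INTER_CUBIC))
E
```

```text
(322, 47, 62, 25)
((492.04241943359375, 358.5684509277344), (67.61554718017578, 27.86920738220215), 20.28750228881836)
0.012 [array([467.3, 329. ]), array([530. , 354.2]), array([556.8,  81.4]), array([624.9, 103.1])]
0.018 [array([467.5, 328.3]), array([529. , 353.1]), array([555.4,  84.8]), array([622.4, 106.1])]
[array([522.4, 278.8]), array([546.8, 217. ]), array([569.6, 161. ])]
0.3129348 0.36375514
```

View pics/w1z.png

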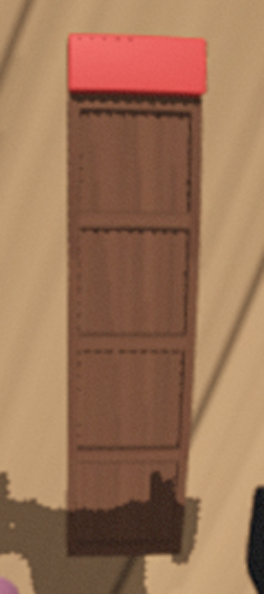

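```bash
python3 -m handwheel '[[[-0.003,-0.045,0],[0,0,-0.019],-1],[[-0.003,-0.045,0],[0,0,-0.019],-1],[[-0.003,-0.045,0],[0,0,-0.019],-1],[[-0.003,-0.045,0],[0,0,-0.019],-1],[[-0.003,-0.045,0],[0,0,-0.019],-1]]'
python3 -m handwheel '[[[-0.003,-0.045,0],[0,0,-0.019],-1],[[-0.003,-0.045,0],[0,0,-0.019],-1],[[-0.003,-0.045,0],[0,0,-0.019],-1],[[-0.003,-0.045,0],[0,0,-0.017],-1],[[0,0,0],[0,0,0],-1]]'
python3 -m handwheel '[[[0,0,0],[0,0,0],-1],[[0,0,0],[0,0,0],-1]]'
python3 - <<'E'
from h import *
c=calibration("wrist");im,d=get_image("wrist");cv2.imwrite("pics/w2.png",im);np.savez("pics/w2.npz",im=im,d=d,W=c["world_to_cam"])
E
```

```text
t: 1.95
ee_pos: [0.4841, -0.0046, 0.2424]
ee_rot: [-1.912, -2.492, -0.0]
contact_force: [0.2, -0.4, -0.4]
width: 0.0853
t: 2.45
ee_pos: [0.4727, -0.1875, 0.2423]
ee_rot: [2.01, 2.413, -0.002]
contact_force: [1.1, -0.0, 0.1]
width: 0.0856
t: 2.65
ee_pos: [0.4731, -0.1829, 0.2422]
ee_rot: [-2.003, -2.419, -0.001]
contact_force: [0.5, 0.2, -0.1]
width: 0.0853
```

View pics/w2.png

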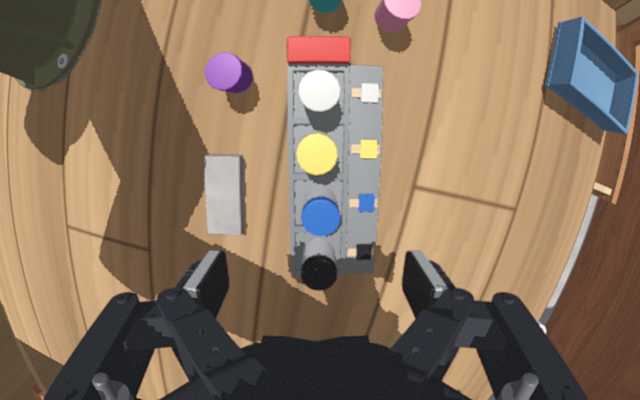

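The view shows all four lids: white (319,91), yellow (317,154), blue (320,216), black (319,271). The markers beside them are in the same order.

```bash
python3 - <<'E'
from h import *
np.set_printoptions(precision=4,suppress=True)
z=np.load("pics/w2.npz");c=calibration("wrist");c["world_to_cam"]=z["W"];im=z["im"]
cs_=calibration("side");ct=calibration("top")
side=dict(white=(296.27,242.55),yellow=(303.76,271.01),blue=(316.62,303.81),black=(328.04,341.82))
top=dict(white=(356.28,212.14),yellow=(382.58,208.76),blue=(409.76,202.05),black=(437.93,197.82))
col=dict(white=((0,0,190),(179,40,255)),yellow=((20,110,170),(35,255,255)),blue=((100,140,130),(120,255,255)),black=((0,0,0),(179,90,65)))
near=dict(white=(319,91),yellow=(317,154),blue=(320,216),black=(319,272))
for k,(lo,hi) in col.items():
    m=hsvmask(im,lo,hi);roi=np.zeros_like(m);cv2.circle(roi,near[k],24,255,-1);m&=roi
    q=max(cv2.findContours(m,cv2.RETR_EXTERNAL,cv2.CHAIN_APPROX_NONE)[0],key=cv2.contourArea)
    W=onplane(c,q[:,0,0],q[:,0,1],.074,True)*1000
    (x,y),r=cv2.minEnclosingCircle(W[:,:2].astype(np.float32))
    (a,b),(e,f),_=cv2.fitEllipse(q)
    p=onplane(c,a,b,.074,True)*1000
    print(k,"encl",np.round([x,y,r],1),"ell px",np.round([a,b,e,f],1),p[:2],"tri side",*tri(c,(a,b),cs_,side[k],True),"tri top",*tri(c,(a,b),ct,top[k],True))
hs=cv2.cvtColor(im,cv2.COLOR_BGR2HSV)
red=(((hs[...,0]<6)|(hs[...,0]>174))&(hs[...,1]>150)&(hs[...,2]>205)).astype(np.uint8);red[100:]=0
q=max(cv2.findContours(red,cv2.RETR_EXTERNAL,cv2.CHAIN_APPROX_NONE)[0],key=cv2.contourArea)
W=onplane(c,q[:,0,0],q[:,0,1],0.03,True)*1000;print(cv2.minAreaRect(W[:,:2].astype(np.float32)))
# marker-head heights
P=np.load("pics/sideP.npy")
# floor heights cedar from side depth
for w in((576.9,127.4),(554,189.3),(531,251.3),(508,313.2)):
    s=(np.hypot(P[...,0]*1000-w[0],P[...,1]*1000-w[1])<20);print("cedar floor z",np.nanmedian(P[...,2][s]))
E
```

```text
white encl [458.4 -90.6  20.6] ell px [318.8  89.8  40.5  42.1] [458.3361 -90.6649] tri side [ 0.4588 -0.0905  0.072 ] 0.0010032943208406176 tri top [ 0.4585 -0.0897  0.0627] 0.0003453184077013852
yellow encl [ 467.9 -152.5   20.3] ell px [316.9 154.7  38.8  39.1] [ 468.3355 -153.1044] tri side [ 0.4682 -0.1532  0.0736] 0.00024185101955811683 tri top [ 0.4693 -0.1553  0.047 ] 0.002694390326164099
blue encl [ 484.1 -214.7   21.1] ell px [320.5 216.2  37.   38.1] [ 483.8285 -214.5421] tri side [ 0.4843 -0.2158  0.0702] 0.00023620521430136584 tri top [ 0.4833 -0.2143  0.074 ] 0.0011510834528442148
black encl [ 494.6 -280.7   22.2] ell px [318.6 272.3  33.3  36.2] [ 494.4889 -279.4824] tri side [ 0.4954 -0.2821  0.0692] 0.0007634426663970751 tri top [ 0.4946 -0.2815  0.0702] 0.0007214025969443144
((448.9418029785156, -41.98542785644531), (68.57879638671875, 25.684589385986328), 12.219131469726562)
cedar floor z 0.012302604358521929
cedar floor z 0.012303628911036868
cedar floor z 0.012711698484579037
cedar floor z 0.012384641071691183
```

Wrist, side and top measurements agree within about 3 mm, lid heights of about 0.070–0.074 are plausible, and the floor is at 0.012. Starting with the white tin.

```bash
python3 -m handwheel '[[[-0.0075,0.046,0],[0,0,0],-1],[[-0.0075,0.047,0],[0,0,0],-1],[[0,0,-0.045],[0,0,0],-1],[[0,0,-0.045],[0,0,0],-1],[[0,0,0],[0,0,0],-1]]' 40
python3 -m handwheel '[[[0,0,0],[0,0,0],-1],[[0,0,0],[0,0,0],-1]]'
python3 - <<'E'
from h import *
im,d=get_image("side");cv2.imwrite("pics/s3.png",im)
E
```

```text
t: 3.2
ee_pos: [0.4536, -0.0887, 0.1477]
ee_rot: [-1.997, -2.415, 0.007]
contact_force: [-0.7, -0.4, -0.0]
width: 0.0857
t: 3.4
ee_pos: [0.4597, -0.0915, 0.1544]
ee_rot: [2.004, 2.416, 0.002]
contact_force: [-0.2, 0.4, -0.5]
width: 0.0855
```

View pics/s3.png

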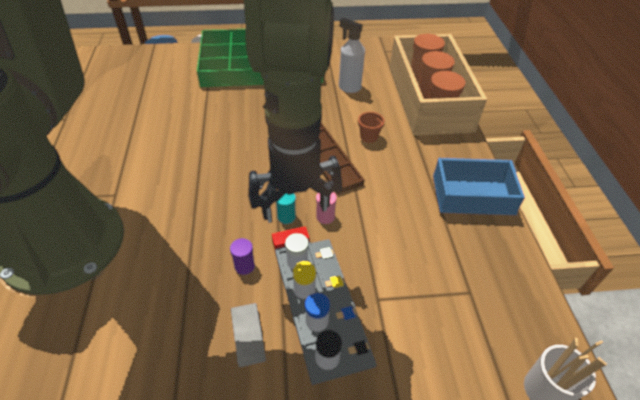

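The hand hangs above the white tin with nothing touched. Descending more slowly.

```bash
python3 -m handwheel '[[[-0.001,0.001,-0.03],[0,0,0],-1],[[0,0,-0.03],[0,0,0],-1],[[0,0,-0.03],[0,0,0],-1],[[0,0,-0.02],[0,0,0],-1],[[0,0,-0.01],[0,0,0],-1]]'
python3 -m handwheel '[[[0,0,0],[0,0,0],-1],[[0,0,0],[0,0,0],0],[[0,0,0],[0,0,0],1],[[0,0,0],[0,0,0],1],[[0,0,0],[0,0,0],1]]' 40
python3 -m handwheel '[[[0,0,0],[0,0,0],1],[[0,0,0],[0,0,0],1],[[0,0,0],[0,0,0],1],[[0,0,0],[0,0,0],1],[[0,0,0],[0,0,0],1]]'
```

```text
t: 3.95
ee_pos: [0.4576, -0.091, 0.0322]
ee_rot: [2.007, 2.416, 0.0]
contact_force: [0.5, 0.6, 0.3]
width: 0.0851
t: 4.45
ee_pos: [0.4584, -0.0908, 0.0334]
ee_rot: [2.005, 2.416, 0.002]
contact_force: [0.3, 0.4, 6.0]
width: 0.0392
t: 4.95
ee_pos: [0.4584, -0.0908, 0.0334]
ee_rot: [2.005, 2.416, 0.002]
contact_force: [1.3, 0.9, 6.7]
width: 0.0398
```

```bash
python3 -m handwheel '[[[0,0,0.015],[0,0,0],1],[[0,0,0.025],[0,0,0],1],[[0,0,0.03],[0,0,0],1],[[0,0,0.02],[0,0,0],1],[[0,0,0.01],[0,0,0],1]]'
python3 -m handwheel '[[[0.01,0.02,0],[0,0,0.024],1],[[0.019,0.035,0],[0,0,0.024],1],[[0.02,0.036,0],[0,0,0.024],1],[[0.02,0.036,0],[0,0,0.024],1],[[0.02,0.036,0],[0,0,0.024],1]]'
python3 -m handwheel '[[[0.0195,0.035,0],[0,0,0.024],1],[[0.01,0.02,0],[0,0,0.024],1],[[0,0,0],[0,0,0],1],[[0,0,0],[0,0,0],1],[[0,0,0],[0,0,0],1]]'
python3 - <<'E'
from h import *
s=bot.get_state();print(s["ee_pos"],s["ee_rot"],2*np.degrees(np.arctan2(s["ee_rot"][1],s["ee_rot"][0]))-90)
im,d=get_image("side");cv2.imwrite("pics/s4.png",im)
E
```

```text
t: 5.45
ee_pos: [0.458, -0.0908, 0.1342]
ee_rot: [2.005, 2.415, 0.002]
contact_force: [0.8, 0.5, -1.1]
width: 0.0392
t: 5.95
ee_pos: [0.5461, 0.0737, 0.1315]
ee_rot: [-1.857, -2.533, 0.002]
contact_force: [0.8, -0.5, -1.6]
width: 0.0392
t: 6.45
ee_pos: [0.5746, 0.1265, 0.1316]
ee_rot: [-1.797, -2.575, 0.002]
contact_force: [-0.2, 0.3, -1.1]
width: 0.0395
[0.57459588 0.12651809 0.13163129] [-1.79737817e+00 -2.57544676e+00  2.36975712e-03] -339.8215944450491
```

View pics/s4.png

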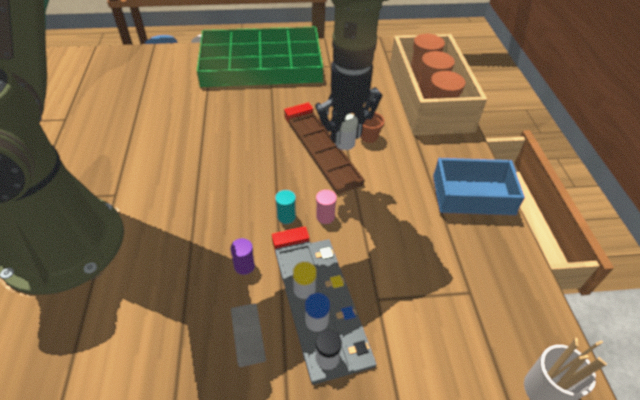

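The white tin is held upright over the far cedar well. Lowering it.

```bash
python3 -m handwheel '[[[0.002,0.001,-0.02],[0,0,0],1],[[0,0,-0.03],[0,0,0],1],[[0,0,-0.025],[0,0,0],1],[[0,0,-0.012],[0,0,0],1],[[0,0,-0.004],[0,0,0],1]]'
python3 -m handwheel '[[[0,0,-0.003],[0,0,0],1],[[0,0,-0.002],[0,0,0],1],[[0,0,0],[0,0,0],1]]'
python3 - <<'E'
from h import *
P=np.load("pics/topP.npy");print(P[130,208],P[118,208],P[130,196],P[130,220],P[142,208])
E
```

```text
t: 7.0
ee_pos: [0.5763, 0.1274, 0.0401]
ee_rot: [-1.797, -2.575, 0.003]
contact_force: [-0.5, -0.2, -0.6]
width: 0.0394
t: 7.3
ee_pos: [0.5783, 0.1284, 0.0371]
ee_rot: [1.796, 2.576, 0.002]
contact_force: [0.0, 0.5, -1.4]
width: 0.0393
[0.66790381 0.2792327  0.00825862] [0.68403499 0.26976431 0.05712563] [0.6572913  0.3005275  0.04440402] [0.65461534 0.23966289 0.05699821] [0.62543211 0.26816188 0.05330278]
```

```bash
python3 -m handwheel '[[[-0.001,-0.001,-0.002],[0,0,0],1],[[0,0,-0.002],[0,0,0],1],[[0,0,0],[0,0,0],1],[[0,0,0],[0,0,0],1]]'
```

```text
t: 7.7
ee_pos: [0.5771, 0.1274, 0.0333]
ee_rot: [1.796, 2.576, 0.001]
contact_force: [-2.0, -0.7, 6.0]
width: 0.0392
```

Contact is 6 N upward at the same height as the grasp, so the tin stands on the floor. Releasing.

```bash
python3 -m handwheel '[[[0,0,0.001],[0,0,0],0.3],[[0,0,0],[0,0,0],0],[[0,0,0],[0,0,0],-1],[[0,0,0],[0,0,0],-1],[[0,0,0],[0,0,0],-1]]'
python3 -m handwheel '[[[0,0,0.02],[0,0,0],-1],[[0,0,0.04],[0,0,0],-1],[[0,0,0.04],[0,0,0],-1],[[0,0,0.02],[0,0,0],-1],[[0,0,0],[0,0,0],-1]]'
python3 - <<'E'
from h import *
c=calibration("wrist");im,d=get_image("wrist");cv2.imwrite("pics/w5.png",im);np.savez("pics/w5.npz",im=im,d=d,W=c["world_to_cam"])
im,d=get_image("side");cv2.imwrite("pics/s5.png",im);print(bot.get_state()["ee_pos"])
E
```

```text
t: 8.2
ee_pos: [0.5765, 0.1274, 0.0332]
ee_rot: [-1.797, -2.577, 0.0]
contact_force: [0.6, 0.3, -0.0]
width: 0.0837
t: 8.7
ee_pos: [0.5791, 0.1279, 0.1571]
ee_rot: [1.794, 2.573, 0.008]
contact_force: [0.6, -0.1, 0.0]
width: 0.0856
[0.57671176 0.12737641 0.15335579]
```

View pics/w5.png

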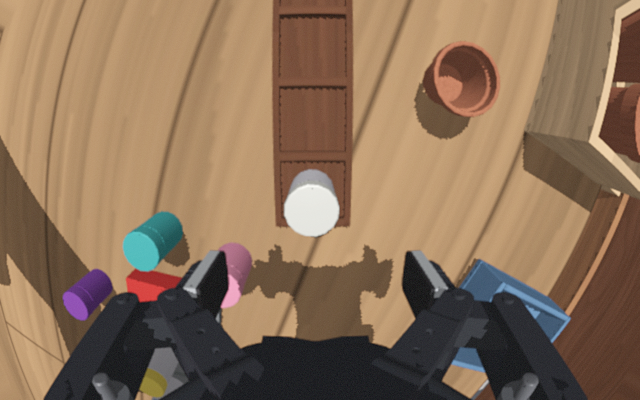

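View pics/s5.png

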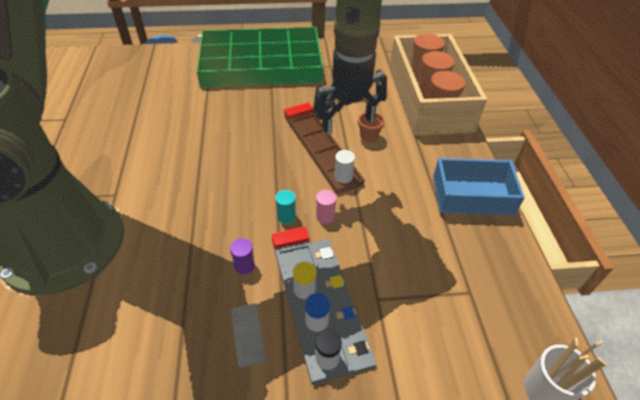

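The white tin stands upright in the end cedar well, with its lid at (312,208) in the wrist view and (345,160) in the side view. I check the centring before the next tin.

```bash
python3 - <<'E'
from h import *
z=np.load("pics/w5.npz");c=calibration("wrist");c["world_to_cam"]=z["W"];im=z["im"]
def lid(c,im,fish,box,z0=.074):
    m=hsvmask(im,(0,0,170),(179,30,255));r=np.zeros_like(m);x0,y0,x1,y1=box;r[y0:y1,x0:x1]=m[y0:y1,x0:x1]
    q=max(cv2.findContours(r,cv2.RETR_EXTERNAL,cv2.CHAIN_APPROX_NONE)[0],key=cv2.contourArea)
    return np.array(cv2.minEnclosingCircle((onplane(c,q[:,0,0],q[:,0,1],z0,fish)[:,:2]*1000).astype(np.float32))[0])
p=lid(c,im,True,(280,178,345,240));print("wrist",p)
# well bounds in same view: divider at v~156, end at v~225 (rim z .018)
for u,v in((277,156),(351,156),(277,225),(351,226),(278,82),(351,82)): print((u,v),np.round(onplane(c,u,v,.018,True)[:2]*1000,1))
o=np.array([542.5,220.3]);a=np.radians(20.3);X=np.array([np.cos(a),np.sin(a)]);Y=np.array([-np.sin(a),np.cos(a)])
print("rack frame",(p-o)@X,(p-o)@Y)
E
```

```text
wrist [574.99554443 129.04954529]
(277, 156) [536.  147.3]
(351, 156) [597.5 169.8]
(277, 225) [556.5  85.6]
(351, 226) [622.3 108.5]
(278, 82) [515.1 209.3]
(351, 82) [574.2 231. ]
rack frame -1.1808244133769612 -96.85665463390484
```

The white tin sits within about 3 mm of its well centre. Next is yellow at (467.9, -152.2).

```bash
python3 -m handwheel '[[[-0.008,-0.0206,0],[0,0,-0.021],-1],[[-0.016,-0.041,0],[0,0,-0.021],-1],[[-0.016,-0.041,0],[0,0,-0.021],-1],[[-0.016,-0.041,0],[0,0,-0.021],-1],[[-0.016,-0.041,0],[0,0,-0.021],-1]]'
python3 -m handwheel '[[[-0.016,-0.041,0],[0,0,-0.021],-1],[[-0.014,-0.037,0],[0,0,-0.021],-1],[[-0.0065,-0.016,0],[0,0,-0.021],-1],[[0,0,0],[0,0,0],-1],[[0,0,0],[0,0,0],-1]]'
python3 -c "
from h import *
s=bot.get_state();print(s['t'],s['ee_pos'],2*np.degrees(np.arctan2(s['ee_rot'][1],s['ee_rot'][0]))-90)"
```

```text
t: 9.3
ee_pos: [0.5025, -0.0584, 0.1514]
ee_rot: [-1.928, -2.477, 0.003]
contact_force: [0.1, -1.3, -0.1]
width: 0.0854
t: 9.8
ee_pos: [0.4673, -0.1509, 0.1521]
ee_rot: [-2.006, -2.415, 0.0]
contact_force: [-0.5, -0.3, -0.0]
width: 0.0853
9.8 [ 0.4672584  -0.15093495  0.15207488] -349.43370009827737
```

```bash
python3 -m handwheel '[[[0.0005,-0.001,-0.03],[0,0,0],-1],[[0,0,-0.035],[0,0,0],-1],[[0,0,-0.03],[0,0,0],-1],[[0,0,-0.016],[0,0,0],-1],[[0,0,-0.006],[0,0,0],-1]]'
python3 -m handwheel '[[[0,0,0],[0,0,0],-1],[[0,0,0],[0,0,0],0],[[0,0,0],[0,0,0],1],[[0,0,0],[0,0,0],1],[[0,0,0],[0,0,0],1]]' 40
python3 -m handwheel '[[[0,0,0],[0,0,0],1],[[0,0,0],[0,0,0],1],[[0,0,0],[0,0,0],1],[[0,0,0],[0,0,0],1]]'
```

```text
t: 10.3
ee_pos: [0.467, -0.1503, 0.0338]
ee_rot: [-2.001, -2.416, 0.002]
contact_force: [-0.2, 0.2, -0.6]
width: 0.0855
t: 10.8
ee_pos: [0.4691, -0.1525, 0.0372]
ee_rot: [2.006, 2.416, 0.001]
contact_force: [-1.4, 0.7, 6.4]
width: 0.0398
t: 11.2
ee_pos: [0.4691, -0.1525, 0.0372]
ee_rot: [2.006, 2.416, 0.001]
contact_force: [-2.6, -0.7, 6.6]
width: 0.0394
```

```bash
python3 -m handwheel '[[[0,0,0.015],[0,0,0],1],[[0,0,0.025],[0,0,0],1],[[0,0,0.03],[0,0,0],1],[[0,0,0.02],[0,0,0],1],[[0,0,0.01],[0,0,0],1]]'
python3 -m handwheel '[[[0.0045,0.018,0],[0,0,0.019],1],[[0.0106,0.043,0],[0,0,0.019],1],[[0.0106,0.043,0],[0,0,0.019],1],[[0.0106,0.043,0],[0,0,0.019],1],[[0.0106,0.043,0],[0,0,0.019],1]]'
python3 -m handwheel '[[[0.0106,0.043,0],[0,0,0.019],1],[[0.0106,0.043,0],[0,0,0.019],1],[[0.0106,0.042,0],[0,0,0.019],1],[[0.006,0.024,0],[0,0,0.017],1],[[0,0,0],[0,0,0],1]]'
python3 -m handwheel '[[[0,0,0],[0,0,0],1],[[0,0,0],[0,0,0],1]]'
python3 -c "
from h import *
s=bot.get_state();print(s['t'],s['ee_pos'],2*np.degrees(np.arctan2(s['ee_rot'][1],s['ee_rot'][0]))-90)"
```

```text
t: 11.7
ee_pos: [0.4697, -0.1527, 0.1384]
ee_rot: [2.005, 2.415, 0.002]
contact_force: [-0.7, 0.0, -1.5]
width: 0.0397
t: 12.2
ee_pos: [0.5152, 0.0393, 0.1358]
ee_rot: [-1.889, -2.51, 0.001]
contact_force: [0.5, 0.3, -2.3]
width: 0.0393
t: 12.7
ee_pos: [0.5536, 0.1929, 0.1354]
ee_rot: [-1.79, -2.581, -0.001]
contact_force: [0.4, -0.4, -2.0]
width: 0.0397
t: 12.9
ee_pos: [0.5526, 0.1887, 0.1357]
ee_rot: [-1.797, -2.577, 0.002]
contact_force: [0.3, -0.6, -1.5]
width: 0.0393
12.9 [0.552629   0.18869559 0.1357254 ] -339.7739335008831
```

```bash
python3 -m handwheel '[[[0.0015,0.001,-0.02],[0,0,0],1],[[0,0,-0.03],[0,0,0],1],[[0,0,-0.025],[0,0,0],1],[[0,0,-0.012],[0,0,0],1],[[0,0,-0.005],[0,0,0],1]]'
python3 -m handwheel '[[[0,0,-0.002],[0,0,0],1],[[0,0,0],[0,0,0],1],[[0,0,0],[0,0,0],1]]'
```

```text
t: 13.4
ee_pos: [0.5537, 0.1894, 0.0431]
ee_rot: [-1.797, -2.576, 0.003]
contact_force: [0.5, -0.3, -1.2]
width: 0.0397
t: 13.7
ee_pos: [0.5557, 0.191, 0.0435]
ee_rot: [1.795, 2.577, 0.003]
contact_force: [0.4, -0.2, -0.4]
width: 0.0397
```

```bash
python3 -m handwheel '[[[-0.001,-0.001,-0.003],[0,0,0],1],[[0,0,-0.002],[0,0,0],1],[[0,0,-0.002],[0,0,0],1],[[0,0,0],[0,0,0],1],[[0,0,0],[0,0,0],1]]'
```

```text
t: 14.2
ee_pos: [0.5539, 0.1898, 0.0372]
ee_rot: [1.795, 2.577, 0.001]
contact_force: [-5.3, -2.7, 15.5]
width: 0.0397
```

On the floor with 15 N upward at the grasp height. Releasing.

```bash
python3 -m handwheel '[[[0,0,0.001],[0,0,0],0.3],[[0,0,0],[0,0,0],0],[[0,0,0],[0,0,0],-1],[[0,0,0],[0,0,0],-1],[[0,0,0],[0,0,0],-1]]'
python3 -m handwheel '[[[0,0,0.02],[0,0,0],-1],[[0,0,0.04],[0,0,0],-1],[[0,0,0.04],[0,0,0],-1],[[0,0,0.02],[0,0,0],-1],[[0,0,0],[0,0,0],-1]]'
python3 - <<'E'
from h import *
c=calibration("wrist");im,d=get_image("wrist");cv2.imwrite("pics/w6.png",im);np.savez("pics/w6.npz",im=im,d=d,W=c["world_to_cam"])
print(bot.get_state()["ee_pos"])
m=hsvmask(im,(20,110,150),(35,255,255));m[:150]=0;m[260:]=0;m[:,:270]=0;m[:,360:]=0
q=max(cv2.findContours(m,cv2.RETR_EXTERNAL,cv2.CHAIN_APPROX_NONE)[0],key=cv2.contourArea);print(cv2.boundingRect(q))
p=np.array(cv2.minEnclosingCircle((onplane(c,q[:,0,0],q[:,0,1],.074,True)[:,:2]*1000).astype(np.float32))[0])
o=np.array([542.5,220.3]);a=np.radians(20.3);X=np.array([np.cos(a),np.sin(a)]);Y=np.array([-np.sin(a),np.cos(a)])
print("rack frame",p,(p-o)@X,(p-o)@Y)
E
```

```text
t: 14.7
ee_pos: [0.5537, 0.1897, 0.036]
ee_rot: [-1.795, -2.578, 0.0]
contact_force: [0.2, -0.4, 0.3]
width: 0.0834
t: 15.2
ee_pos: [0.5562, 0.1906, 0.16]
ee_rot: [1.793, 2.575, 0.008]
contact_force: [-0.1, 0.6, -0.6]
width: 0.0851
[0.55500793 0.19017468 0.15783674]
(283, 180, 56, 56)
rack frame [551.85272217 190.67694092] -1.5054806743802827 -31.02793208171947
```

View pics/w6.png

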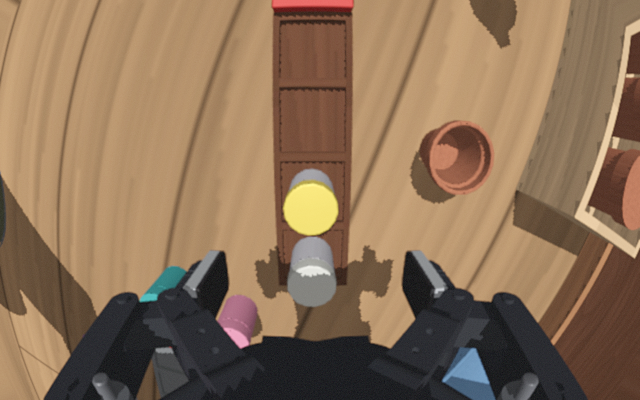

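The yellow tin stands upright in the second well beside white, its lid centred at (311,208). Next is blue.

```bash
python3 -m handwheel '[[[-0.0035,-0.02,0],[0,0,-0.017],-1],[[-0.0077,-0.0445,0],[0,0,-0.017],-1],[[-0.0077,-0.0445,0],[0,0,-0.017],-1],[[-0.0077,-0.0445,0],[0,0,-0.017],-1],[[-0.0077,-0.0445,0],[0,0,-0.017],-1]]'
python3 -m handwheel '[[[-0.0077,-0.0445,0],[0,0,-0.017],-1],[[-0.0077,-0.0445,0],[0,0,-0.017],-1],[[-0.0077,-0.0445,0],[0,0,-0.017],-1],[[-0.0077,-0.0445,0],[0,0,-0.017],-1],[[-0.005,-0.029,0],[0,0,-0.017],-1]]'
python3 -m handwheel '[[[0,0,0],[0,0,0],-1],[[0,0,0],[0,0,0],-1]]'
python3 -c "
from h import *
s=bot.get_state();print(s['t'],s['ee_pos'],2*np.degrees(np.arctan2(s['ee_rot'][1],s['ee_rot'][0]))-90)"
```

```text
t: 15.75
ee_pos: [0.5178, -0.0097, 0.1545]
ee_rot: [-1.902, -2.498, 0.002]
contact_force: [0.4, -1.3, 0.2]
width: 0.0851
t: 16.25
ee_pos: [0.4819, -0.2175, 0.1546]
ee_rot: [-2.01, -2.412, 0.002]
contact_force: [0.8, 0.0, -0.2]
width: 0.0853
t: 16.45
ee_pos: [0.4826, -0.2152, 0.1548]
ee_rot: [-2.008, -2.413, 0.0]
contact_force: [-1.0, -0.7, 0.2]
width: 0.0855
16.45 [ 0.48260778 -0.21519226  0.15480488] -349.5410956687143
```

```bash
python3 -m handwheel '[[[0.001,0,-0.03],[0,0,0],-1],[[0,0,-0.035],[0,0,0],-1],[[0,0,-0.03],[0,0,0],-1],[[0,0,-0.018],[0,0,0],-1],[[0,0,-0.008],[0,0,0],-1]]'
python3 -m handwheel '[[[0,0,0],[0,0,0],-1],[[0,0,0],[0,0,0],0],[[0,0,0],[0,0,0],1],[[0,0,0],[0,0,0],1],[[0,0,0],[0,0,0],1]]' 40
python3 -m handwheel '[[[0,0,0],[0,0,0],1],[[0,0,0],[0,0,0],1],[[0,0,0],[0,0,0],1],[[0,0,0],[0,0,0],1]]'
```

```text
t: 16.95
ee_pos: [0.483, -0.2128, 0.0327]
ee_rot: [-2.002, -2.415, 0.001]
contact_force: [-0.1, 0.3, 0.1]
width: 0.0856
t: 17.45
ee_pos: [0.4853, -0.2156, 0.0364]
ee_rot: [2.007, 2.415, 0.0]
contact_force: [-1.6, 0.0, 5.6]
width: 0.0396
t: 17.85
ee_pos: [0.4852, -0.2157, 0.0363]
ee_rot: [2.007, 2.415, 0.001]
contact_force: [-1.0, -0.4, 6.1]
width: 0.0394
```

```bash
python3 -m handwheel '[[[0,0,0.015],[0,0,0],1],[[0,0,0.025],[0,0,0],1],[[0,0,0.03],[0,0,0],1],[[0,0,0.02],[0,0,0],1],[[0,0,0.01],[0,0,0],1]]'
python3 -m handwheel '[[[0.002,0.018,0],[0,0,0.014],1],[[0.0042,0.043,0],[0,0,0.014],1],[[0.0042,0.043,0],[0,0,0.014],1],[[0.0042,0.043,0],[0,0,0.014],1],[[0.0042,0.043,0],[0,0,0.014],1]]'
python3 -m handwheel '[[[0.0042,0.043,0],[0,0,0.014],1],[[0.0042,0.043,0],[0,0,0.014],1],[[0.0042,0.043,0],[0,0,0.014],1],[[0.0042,0.043,0],[0,0,0.014],1],[[0.0042,0.043,0],[0,0,0.014],1]]'
python3 -m handwheel '[[[0.0042,0.043,0],[0,0,0.014],1],[[0.003,0.019,0],[0,0,0.014],1],[[0,0,0],[0,0,0],1],[[0,0,0],[0,0,0],1],[[0,0,0],[0,0,0],1]]'
python3 -c "
from h import *
s=bot.get_state();print(s['t'],s['ee_pos'],2*np.degrees(np.arctan2(s['ee_rot'][1],s['ee_rot'][0]))-90)"
```

```text
t: 18.35
ee_pos: [0.4857, -0.2158, 0.1374]
ee_rot: [2.006, 2.414, 0.001]
contact_force: [0.8, -0.8, -1.8]
width: 0.0395
t: 18.85
ee_pos: [0.5029, -0.0237, 0.1348]
ee_rot: [-1.922, -2.484, 0.0]
contact_force: [0.9, 0.0, -1.2]
width: 0.0398
t: 19.35
ee_pos: [0.524, 0.1914, 0.1347]
ee_rot: [-1.833, -2.551, 0.001]
contact_force: [-0.3, 0.2, -1.5]
width: 0.0394
t: 19.85
ee_pos: [0.5313, 0.2502, 0.1349]
ee_rot: [-1.8, -2.575, 0.002]
contact_force: [-0.5, -1.0, -1.3]
width: 0.0394
19.85 [0.53125551 0.2502273  0.13487015] -339.9140471891942
```

```bash
python3 -m handwheel '[[[0,0.0005,-0.02],[0,0,0],1],[[0,0,-0.03],[0,0,0],1],[[0,0,-0.025],[0,0,0],1],[[0,0,-0.012],[0,0,0],1],[[0,0,-0.005],[0,0,0],1]]'
python3 -m handwheel '[[[-0.001,0,-0.002],[0,0,0],1],[[0,0,-0.002],[0,0,0],1],[[0,0,0],[0,0,0],1],[[0,0,0],[0,0,0],1]]'
```

```text
t: 20.35
ee_pos: [0.5308, 0.2507, 0.0422]
ee_rot: [-1.8, -2.574, 0.003]
contact_force: [-1.8, -0.1, -0.8]
width: 0.0398
t: 20.75
ee_pos: [0.5313, 0.2526, 0.0401]
ee_rot: [1.798, 2.576, 0.002]
contact_force: [-0.5, 0.4, -1.7]
width: 0.0395
```

```bash
python3 -m handwheel '[[[0,-0.001,-0.002],[0,0,0],1],[[0,0,-0.002],[0,0,0],1],[[0,0,0],[0,0,0],1],[[0,0,0],[0,0,0],1]]'
```

```text
t: 21.15
ee_pos: [0.531, 0.2514, 0.0363]
ee_rot: [1.798, 2.576, 0.001]
contact_force: [-2.2, -0.4, 7.7]
width: 0.0398
```

```bash
python3 -m handwheel '[[[0,0,0.001],[0,0,0],0.3],[[0,0,0],[0,0,0],0],[[0,0,0],[0,0,0],-1],[[0,0,0],[0,0,0],-1],[[0,0,0],[0,0,0],-1]]'
python3 -m handwheel '[[[0,0,0.02],[0,0,0],-1],[[0,0,0.04],[0,0,0],-1],[[0,0,0.04],[0,0,0],-1],[[0,0,0.02],[0,0,0],-1],[[0,0,0],[0,0,0],-1]]'
python3 - <<'E'
from h import *
c=calibration("wrist");im,d=get_image("wrist");cv2.imwrite("pics/w7.png",im)
print(bot.get_state()["ee_pos"])
m=hsvmask(im,(100,110,100),(120,255,255));m[:150]=0;m[260:]=0;m[:,:270]=0;m[:,360:]=0
q=max(cv2.findContours(m,cv2.RETR_EXTERNAL,cv2.CHAIN_APPROX_NONE)[0],key=cv2.contourArea);print(cv2.boundingRect(q))
p=np.array(cv2.minEnclosingCircle((onplane(c,q[:,0,0],q[:,0,1],.074,True)[:,:2]*1000).astype(np.float32))[0])
o=np.array([542.5,220.3]);a=np.radians(20.3);X=np.array([np.cos(a),np.sin(a)]);Y=np.array([-np.sin(a),np.cos(a)])
print("rack frame",p,(p-o)@X,(p-o)@Y)
E
```

```text
t: 21.65
ee_pos: [0.5307, 0.2513, 0.0362]
ee_rot: [-1.798, -2.576, 0.0]
contact_force: [-0.2, 1.1, -0.3]
width: 0.0839
t: 22.15
ee_pos: [0.533, 0.2523, 0.1601]
ee_rot: [1.796, 2.573, 0.009]
contact_force: [0.5, -0.2, 0.2]
width: 0.0855
[0.53186126 0.25181467 0.15793365]
(283, 182, 55, 54)
rack frame [529.42608643 251.58227539] -1.4089422779915428 33.87510666283327
```

View pics/w7.png

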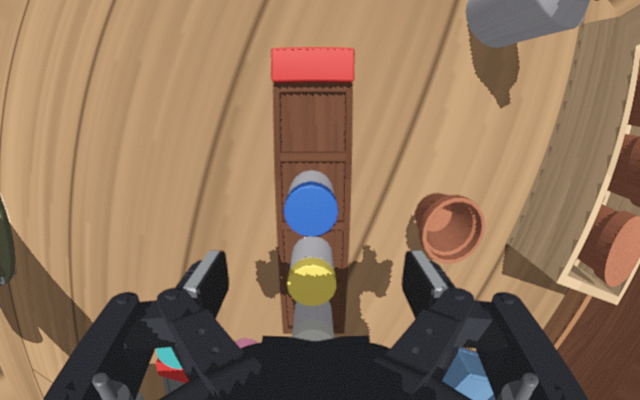

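The blue tin stands upright in the third well, lid at (311,209), with the well by the red block still empty. Last is black.

```bash
python3 -m handwheel '[[[-0.0015,-0.02,0],[0,0,-0.013],-1],[[-0.003,-0.0445,0],[0,0,-0.013],-1],[[-0.003,-0.0445,0],[0,0,-0.013],-1],[[-0.003,-0.0445,0],[0,0,-0.013],-1],[[-0.003,-0.0445,0],[0,0,-0.013],-1]]'
python3 -m handwheel '[[[-0.003,-0.0445,0],[0,0,-0.013],-1],[[-0.003,-0.0445,0],[0,0,-0.013],-1],[[-0.003,-0.0445,0],[0,0,-0.013],-1],[[-0.003,-0.0445,0],[0,0,-0.013],-1],[[-0.003,-0.0445,0],[0,0,-0.013],-1]]'
python3 -m handwheel '[[[-0.003,-0.0445,0],[0,0,-0.013],-1],[[-0.003,-0.0445,0],[0,0,-0.013],-1],[[-0.002,-0.0235,0],[0,0,-0.013],-1],[[0,0,0],[0,0,0],-1],[[0,0,0],[0,0,0],-1]]'
python3 -c "
from h import *
s=bot.get_state();print(s['t'],s['ee_pos'],2*np.degrees(np.arctan2(s['ee_rot'][1],s['ee_rot'][0]))-90)"
```

```text
t: 22.7
ee_pos: [0.5157, 0.0516, 0.1546]
ee_rot: [-1.88, -2.515, 0.003]
contact_force: [0.2, 0.2, 0.9]
width: 0.0856
t: 23.2
ee_pos: [0.5007, -0.1707, 0.1546]
ee_rot: [-1.961, -2.451, 0.001]
contact_force: [0.3, 0.1, -0.1]
width: 0.0855
t: 23.7
ee_pos: [0.4931, -0.2814, 0.1547]
ee_rot: [-2.009, -2.412, 0.0]
contact_force: [-0.0, 0.3, -0.9]
width: 0.0853
23.7 [ 0.49313002 -0.28140146  0.1546913 ] -349.5751649603321
```

```bash
python3 -m handwheel '[[[0.001,0,-0.03],[0,0,0],-1],[[0,0,-0.035],[0,0,0],-1],[[0,0,-0.03],[0,0,0],-1],[[0,0,-0.018],[0,0,0],-1],[[0,0,-0.008],[0,0,0],-1]]'
python3 -m handwheel '[[[0,0,0],[0,0,0],-1],[[0,0,0],[0,0,0],0],[[0,0,0],[0,0,0],1],[[0,0,0],[0,0,0],1],[[0,0,0],[0,0,0],1]]' 40
python3 -m handwheel '[[[0,0,0],[0,0,0],1],[[0,0,0],[0,0,0],1],[[0,0,0],[0,0,0],1],[[0,0,0],[0,0,0],1]]'
```

```text
t: 24.2
ee_pos: [0.4935, -0.2791, 0.0327]
ee_rot: [-2.004, -2.414, 0.001]
contact_force: [-0.0, -0.0, 0.3]
width: 0.0855
t: 24.7
ee_pos: [0.496, -0.2821, 0.0365]
ee_rot: [2.008, 2.414, 0.001]
contact_force: [-0.8, 1.2, 5.1]
width: 0.0394
t: 25.1
ee_pos: [0.496, -0.2821, 0.0365]
ee_rot: [2.008, 2.414, 0.001]
contact_force: [-1.0, 1.4, 5.8]
width: 0.0393
```

```bash
python3 -m handwheel '[[[0,0,0.015],[0,0,0],1],[[0,0,0.025],[0,0,0],1],[[0,0,0.03],[0,0,0],1],[[0,0,0.02],[0,0,0],1],[[0,0,0.01],[0,0,0],1]]'
python3 -m handwheel '[[[0.001,0.018,0],[0,0,0.0112],1],[[0.0009,0.043,0],[0,0,0.0112],1],[[0.0009,0.043,0],[0,0,0.0112],1],[[0.0009,0.043,0],[0,0,0.0112],1],[[0.0009,0.043,0],[0,0,0.0112],1]]'
python3 -m handwheel '[[[0.0009,0.043,0],[0,0,0.0112],1],[[0.0009,0.043,0],[0,0,0.0112],1],[[0.0009,0.043,0],[0,0,0.0112],1],[[0.0009,0.043,0],[0,0,0.0112],1],[[0.0009,0.043,0],[0,0,0.0112],1]]'
python3 -m handwheel '[[[0.0009,0.043,0],[0,0,0.0112],1],[[0.0009,0.043,0],[0,0,0.0112],1],[[0.0009,0.043,0],[0,0,0.0112],1],[[0.0009,0.043,0],[0,0,0.0112],1],[[0.0005,0.019,0],[0,0,0.0112],1]]'
python3 -m handwheel '[[[0,0,0],[0,0,0],1],[[0,0,0],[0,0,0],1],[[0,0,0],[0,0,0],1]]'
python3 -c "
from h import *
s=bot.get_state();print(s['t'],s['ee_pos'],2*np.degrees(np.arctan2(s['ee_rot'][1],s['ee_rot'][0]))-90)"
```

```text
t: 25.6
ee_pos: [0.4961, -0.2824, 0.1375]
ee_rot: [2.007, 2.413, 0.001]
contact_force: [0.2, -0.8, -1.9]
width: 0.0397
t: 26.1
ee_pos: [0.4982, -0.0891, 0.1339]
ee_rot: [-1.938, -2.469, 0.001]
contact_force: [0.8, 0.9, -0.3]
width: 0.0394
t: 26.6
ee_pos: [0.5024, 0.1255, 0.1339]
ee_rot: [-1.868, -2.524, 0.002]
contact_force: [0.7, -0.7, -1.3]
width: 0.0395
t: 27.1
ee_pos: [0.5066, 0.3179, 0.1338]
ee_rot: [-1.793, -2.578, 0.001]
contact_force: [0.6, -0.4, 0.2]
width: 0.0393
t: 27.4
ee_pos: [0.5077, 0.3128, 0.1346]
ee_rot: [-1.801, -2.574, 0.003]
contact_force: [-0.2, -0.8, -1.0]
width: 0.0395
27.4 [0.50770721 0.31282683 0.13464986] -339.9503634217853
```

```bash
python3 -m handwheel '[[[0,0,-0.02],[0,0,0],1],[[0,0,-0.03],[0,0,0],1],[[0,0,-0.025],[0,0,0],1],[[0,0,-0.012],[0,0,0],1],[[0,0,-0.005],[0,0,0],1]]'
python3 -m handwheel '[[[0,0,-0.002],[0,0,0],1],[[0,-0.001,-0.002],[0,0,0],1],[[0,0,0],[0,0,0],1],[[0,0,0],[0,0,0],1]]'
```

```text
t: 27.9
ee_pos: [0.5076, 0.3126, 0.0421]
ee_rot: [-1.801, -2.573, 0.004]
contact_force: [-0.6, 0.9, -0.8]
width: 0.0399
t: 28.3
ee_pos: [0.5089, 0.3136, 0.0402]
ee_rot: [1.799, 2.575, 0.002]
contact_force: [1.4, 0.0, -1.0]
width: 0.0397
```

```bash
python3 -m handwheel '[[[-0.001,0,-0.002],[0,0,0],1],[[0,0,-0.002],[0,0,0],1],[[0,0,0],[0,0,0],1],[[0,0,0],[0,0,0],1]]'
```

```text
t: 28.7
ee_pos: [0.5076, 0.3136, 0.0365]
ee_rot: [1.799, 2.575, 0.002]
contact_force: [-2.6, -1.0, 7.8]
width: 0.0394
```

```bash
python3 -m handwheel '[[[0,0,0.001],[0,0,0],0.3],[[0,0,0],[0,0,0],0],[[0,0,0],[0,0,0],-1],[[0,0,0],[0,0,0],-1],[[0,0,0],[0,0,0],-1]]'
python3 -m handwheel '[[[0,0,0.02],[0,0,0],-1],[[0,0,0.04],[0,0,0],-1],[[0,0,0.04],[0,0,0],-1],[[0,0,0.03],[0,0,0],-1],[[0,0,0.02],[0,0,0],-1]]'
python3 -m handwheel '[[[-0.02,-0.04,0.02],[0,0,0],-1],[[-0.02,-0.04,0],[0,0,0],-1],[[-0.02,-0.04,0],[0,0,0],-1],[[-0.01,-0.04,0],[0,0,0],-1],[[-0.01,-0.04,0],[0,0,0],-1]]'
python3 -m handwheel '[[[0,-0.04,0],[0,0,0],-1],[[0,-0.04,0],[0,0,0],-1],[[0,-0.03,0],[0,0,0],-1],[[0,0,0],[0,0,0],-1],[[0,0,0],[0,0,0],-1]]'
python3 - <<'E'
from h import *
for n in("top","side","wrist"):
    c=calibration(n);im,d=get_image(n);cv2.imwrite(f"pics/{n}9.png",im);np.savez(f"pics/{n}9.npz",im=im,d=d,W=c["world_to_cam"])
E
```

```text
t: 29.2
ee_pos: [0.5073, 0.3132, 0.0362]
ee_rot: [-1.799, -2.575, 0.0]
contact_force: [-0.1, 0.5, -0.0]
width: 0.0839
t: 29.7
ee_pos: [0.5083, 0.3138, 0.1891]
ee_rot: [1.799, 2.574, 0.005]
contact_force: [-0.4, 0.3, -1.0]
width: 0.0851
t: 30.2
ee_pos: [0.4265, 0.112, 0.2064]
ee_rot: [1.798, 2.576, 0.0]
contact_force: [-0.0, 0.4, 0.0]
width: 0.0854
t: 30.7
ee_pos: [0.4274, 0.0029, 0.2064]
ee_rot: [-1.802, -2.573, -0.001]
contact_force: [0.6, 0.3, -0.6]
width: 0.0854
```

View pics/top9.png

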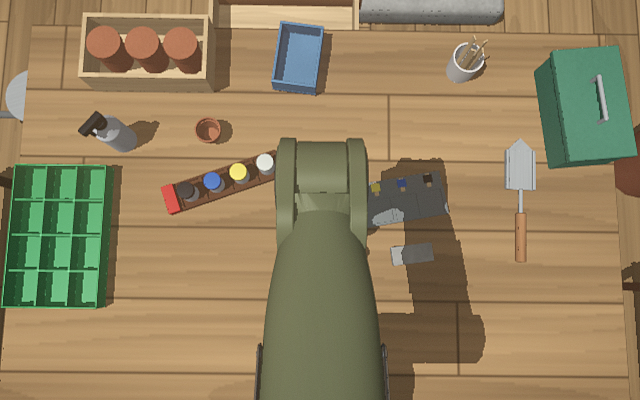

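View pics/side9.png

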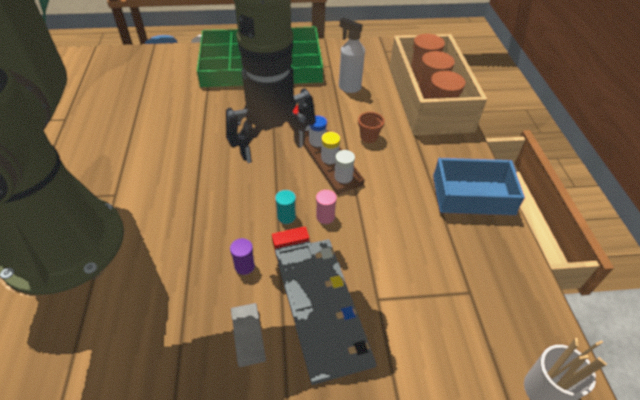

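View pics/wrist9.png

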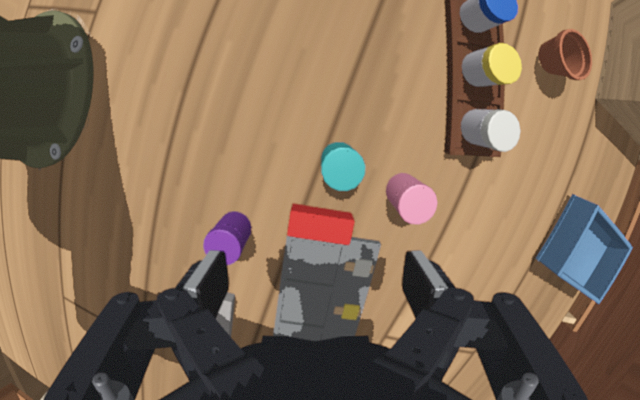

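All four tins stand upright in the cedar rack. In the top view from the red block they are black (187,190), blue (213,181), yellow (238,172) and white (265,162). Final numeric check next.

```bash
python3 - <<'E'
from h import *
np.set_printoptions(precision=1,suppress=True)
z=np.load("pics/top9.npz");im=z["im"];d=z["d"];c=calibration("top");hs=cv2.cvtColor(im,cv2.COLOR_BGR2HSV)
# rack frame as this camera sees it (red block centre at z=.03)
red=(((hs[...,0]<8)|(hs[...,0]>174))&(hs[...,1]>120)&(hs[...,2]>150)).astype(np.uint8);red[:180]=0;red[220:]=0;red[:,:155]=0;red[:,185:]=0
q=max(cv2.findContours(red,cv2.RETR_EXTERNAL,cv2.CHAIN_APPROX_NONE)[0],key=cv2.contourArea)
r=np.array(cv2.minAreaRect((onplane(c,q[:,0,0],q[:,0,1],.03)[:,:2]*1000).astype(np.float32))[0])
a=np.radians(20.3);X=np.array([np.cos(a),np.sin(a)]);Y=np.array([-np.sin(a),np.cos(a)]);o=r-147*Y;print("origin",o)
col=dict(white=((0,0,170),(179,40,255)),yellow=((20,110,170),(35,255,255)),blue=((100,100,100),(120,255,255)),black=((0,0,0),(179,90,72)))
near=dict(white=(265,162),yellow=(238,172),blue=(213,181),black=(187,190))
vv,uu=np.mgrid[:400,:640];P=deproj(c,uu,vv,d)*1000
for k,(lo,hi) in col.items():
    m=hsvmask(im,lo,hi);R=np.zeros_like(m);cv2.circle(R,near[k],13,255,-1);m&=R
    q=max(cv2.findContours(m,cv2.RETR_EXTERNAL,cv2.CHAIN_APPROX_NONE)[0],key=cv2.contourArea)
    p,rad=cv2.minEnclosingCircle((onplane(c,q[:,0,0],q[:,0,1],.074)[:,:2]*1000).astype(np.float32));p=np.array(p)
    u,v=near[k];print(k,"rack x,y",(p-o)@X,(p-o)@Y,"r",rad,"top z",np.median(P[v-4:v+5,u-4:u+5,2]))
s=bot.get_state();print(s["t"],s["contact_force"])
E
```

```text
origin [540.8 221.9]
white rack x,y -0.5758871501392734 -98.77818179830534 r 20.308475494384766 top z 73.69439741806927
yellow rack x,y -0.9771274339101135 -31.758933072591034 r 20.359508514404297 top z 74.42896186499404
blue rack x,y -1.9995684834749183 32.54900723985553 r 20.40599250793457 top z 74.7205027787099
black rack x,y -21.647656852867037 101.37110912959538 r 9.999999747378752e-05 top z 74.10172030359207
30.85 [ 0.2  0.1 -0.5]
```

The black colour mask failed (a single pixel). I use the depth image for that lid.

```bash
python3 - <<'E'
from h import *
z=np.load("pics/top9.npz");im=z["im"];d=z["d"];c=calibration("top")
print(cv2.cvtColor(im,cv2.COLOR_BGR2HSV)[184:200:4,181:196:4].tolist())
vv,uu=np.mgrid[:400,:640];P=deproj(c,uu,vv,d)*1000
a=np.radians(20.3);X=np.array([np.cos(a),np.sin(a)]);Y=np.array([-np.sin(a),np.cos(a)]);o=np.array([540.8,221.9])
for k,(u,v) in dict(white=(265,162),yellow=(238,172),blue=(213,181),black=(187,190)).items():
    m=((np.hypot(uu-u,vv-v)<14)&(P[...,2]>60)).astype(np.uint8)
    q=max(cv2.findContours(m,cv2.RETR_EXTERNAL,cv2.CHAIN_APPROX_NONE)[0],key=cv2.contourArea)
    p,r=cv2.minEnclosingCircle((onplane(c,q[:,0,0],q[:,0,1],.074)[:,:2]*1000).astype(np.float32));p=np.array(p)
    print(k,(p-o)@X,(p-o)@Y,r)
E
```

```text
[[[11, 54, 80], [15, 62, 82], [12, 53, 82], [13, 128, 102]], [[13, 53, 87], [11, 47, 87], [13, 56, 86], [14, 107, 67]], [[14, 44, 86], [9, 46, 88], [11, 47, 87], [13, 112, 66]], [[14, 31, 90], [9, 35, 96], [14, 65, 78], [10, 28, 109]]]
white -2.8602148086746793 -99.37837341704147 20.961780548095703
yellow -3.8825350822006337 -32.55576583509064 21.07927894592285
blue -3.478823917199669 31.39271908048766 21.456090927124023
black -3.7807115374813836 97.3645351743304 21.5397891998291
```

All within 4 mm of the well centres, with lid tops at 74 mm (12 mm floor + 62 mm tin). The gripper is clear and at rest, so I hand in.

```bash
python3 -c "
from bench import bot
print(bot.hand_in())"
```

```text
the job is handed in; nothing more can be done
None
```

I moved all four tins from the grey rack to the cedar rack in reverse order and handed the job in at about 31 s. The hand-in reports no verdict. Counted from the cedar rack's red block, the order is black, blue, yellow, white; the marker sticks by the grey rack run white, yellow, blue, black.

**Final checks:** After the last release, the top camera put every lid within about 4 mm of its well's centre. Lid tops measured 74–75 mm, which means each tin stands flat on its well's floor. In the pictures the tins look upright. The gripper is open and clear of everything, and its contact force is about zero.

**What failed or disagreed:**
- **Camera agreement:** The side and top cameras disagreed by 2–5 mm in the first measurement. I averaged them and checked against the wrist camera.
- **Low lid heights:** Triangulated lid heights were mostly 1–6 mm below the 74 mm read from depth. Two pairings with the top camera came out much lower, at 63 mm for white and 47 mm for yellow, so I relied on depth and the other views for height.
- **Black lid:** My colour mask for the black lid failed in the final check, so I measured that one from the depth image.

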